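Find the true rotor bar on the knife edge

ROBOT

A 6-joint arm with a two-finger parallel gripper is mounted at the origin on a cart in front of the work surface, level with it; the furniture and walls round the work are solid. World frame = base frame: x ahead of the robot, y to its left, z up, the work surface at z = 0. Lengths are in m, angles in rad, forces in N, time in s.
With the tool pointing down it reaches from about 0.325 to 0.925 m from the base axis. Payload 3.1 kg.
Tool frame: the origin (TCP) lies at the very end of the fingers, on their centre line; the grasp point (between the pads) lies manip.hold_point_z behind it (manip.hold_point_z is the distance from the TCP to the grasp point, in m); z points along the fingers, y is the line along which they close (so a half turn about z gives the same grasp; the last joint's range is limited). The gripper opens to 85 mm and grips with 20 to 120 N. Pads are 22 mm wide; open, the fingers measure 114 mm over their backs; the gripper's body (76 mm by 85 mm) begins 54 mm behind the grasp point. The pads swing forward as they close: fully open they stand 13 mm farther back than shut.
Start: joints at [-1.244, 0.217, 1.613, -0, 1.311, -0.112], TCP at [0.266, -0.566, 0.231] pointing down, gripper open.
Joint ranges: [-2.75, 2.75], [-0.78, 2.1], [0.31, 2.55], [-1.13, 4.27], [0.13, 2.63], [-2.58, 2.58]. Speed limits (rad/s): [2.79, 2.79, 3.14, 3.14, 3.14, 3.14].

INTERFACE

Orientations are given as a unit quaternion [x, y, z, w].
In Python, from station import manip gives the robot as it stands.
- The arm moves only by the shell command python3 inch.py [FORCE], which reads ROWS from standard input. ROWS is 1 to 12 rows, parted by a bar, with the numbers parted by spaces; each row has 7 numbers: the finger opening in m, then dx, dy, dz in units of 50 mm, then a rotation vector rx, ry, rz in units of 0.2 rad; each row shifts and turns the commanded pose from where the row before left it, along the tool's axes as they then stand; what a row does not reach is not made up. A row lasts 1/12 s, in which the tool goes at most 0.0417 m and 0.125 rad, less where a joint would pass 70% of its speed; a pose out of reach is approached as far as the arm can. The fingers move at their own pace and stop on an object; FORCE is the grip in N (left out, the last holds). Time passes only in rows, so rows that do not move let the fingers close. It prints the time, the measured TCP pose, the force, the opening and the grip force at its end. Input that does not fit is refused with a message, and nothing moves.
- manip.observe(): the state, without advancing time (a new reading comes with each control period).
- manip.grab_frame(name): name is "side" or "top" or "wrist"; returns the picture (480x640x3 uint8, red, green, blue); there is no depth.
- manip.get_calibration(name): a dict with "fx", "fy", "cx", "cy" (pixels), "dist" ([k1, k2, p1, p2, k3] as OpenCV has them; the pictures are not rectified), "R" (3x3) and "t" (3): a world point X has camera coordinates R X + t. Camera axes: x right, y down, z forward; pixel columns grow to the right and rows downward; lengths in m; the calibration is good to about 2 mm. A picture is of the moment at which its call begins: read the wrist's pose just before it. get_calibration takes no time and is no camera call; for the wrist camera it gives the pose at the moment of the call.
- manip.finish_job(): hands the job in; it is judged then, once.
The state is a dict: "t": time; "joints": joint angles; "joint_velocities": joint speeds; "tau": joint torques, N m; "tool_pos": TCP position; "eef_rot": TCP orientation; "wrist_force": force on the tool from outside, world axes, zero at the start; "torque": the same for the moment, N m; "grip_width": finger opening in m; "grasp_force": force on a finger pad.
Only numpy, scipy, OpenCV 4.12 (cv2) and the standard library are available. Lean on these libraries where they do the work, as an engineer would, in place of code of your own. Each camera call takes 0.05 s, during which the arm holds its last target. There are 200 camera calls.

TASK

Only one of the three cast rotor bars is true; the other two are heavy towards one end. Try the bars by their middle, lying crosswise on the knife edge of the blue balancing stand, and leave the true one there, balanced level and resting on the edge alone; lay both others flat in the red reject tray. Set the bars down without letting any fall, and leave the roll of masking tape and the padlock where they are.

Things in the scene. Friction and masses are not known exactly. Their poses are not given: they have to be found in the camera images.
- rotor_a: cast-aluminium rotor bar, 170 mm long (its x), 40 wide (y), 20 thick, flat underside; a 32 mm boss rises 6 mm at mid-top, white ticks at mid-length; 0.29 to 0.46 kg. Origin: centre of the underside. All three look alike; one has its centre of mass within 1 mm of mid-length, the two others 11 to 14 mm off, towards either end. Which one is true is drawn anew each time.
- rotor_b: cast-aluminium rotor bar, 170 mm long (its x), 40 wide (y), 20 thick, flat underside; a 32 mm boss rises 6 mm at mid-top, white ticks at mid-length; 0.29 to 0.46 kg. Origin: centre of the underside. All three look alike; one has its centre of mass within 1 mm of mid-length, the two others 11 to 14 mm off, towards either end. Which one is true is drawn anew each time.
- rotor_c: cast-aluminium rotor bar, 170 mm long (its x), 40 wide (y), 20 thick, flat underside; a 32 mm boss rises 6 mm at mid-top, white ticks at mid-length; 0.29 to 0.46 kg. Origin: centre of the underside. All three look alike; one has its centre of mass within 1 mm of mid-length, the two others 11 to 14 mm off, towards either end. Which one is true is drawn anew each time.
- stand: fixed blue balancing stand, foot 70 mm (x) by 156 mm (y); origin: centre of its underside on the table. The steel knife edge runs along its x; a bar under test lies along its y. Rubber-topped catch posts at y = -58 and +58 mm (14 mm thick in y, 24 mm wide in x, 52 mm high) catch a bar that tips; it then lies across edge and post, tilted about 0.13 rad.
- edge_mid (a point): middle of the top of the knife edge, 60 mm above the table; axes of the stand (x along the edge, z up). The edge is 30 mm long and has a flat land 6 mm wide (y): a bar whose centre of mass lies within 3 mm of its middle line stays level
- reject_tray: fixed red open tray, 220 x 220 mm outside, walls 5 mm thick and 28 mm high, floor 5 mm thick; origin: centre of its underside on the table
- masking_tape: loose roll of cream masking tape lying flat, 91 mm across, 24 mm high, must stay where it is; origin: centre of its underside
- padlock: loose brass padlock lying flat, 75 x 40 x 18 mm, must stay where it is; origin: centre of its underside

How it is judged:
By the outcome, as a careful person would: the job done as asked, in the order asked, and still so for the second after the job is handed in, with the robot touching nothing.
It also fails if it takes over 72 s, if anything falls off the work surface, if the arm or the gripper's body presses on something with over 40 N, if the wrist force passes 120 N, or if a joint passes its speed limit or range.

## Working session

There is one attempt and no reset: what is moved stays moved. The work goes in short steps, Python scripts to look and compute and a shell command to move; the robot and the scene stay as the last step left them, time stands still between calls to the robot, and variables do not carry over. Pictures are saved under pics/ and viewed, at most 10 in all, crops included, and the job is handed in when it is done.

```bash
ls; mkdir -p pics
python3 - <<'E'
from station import manip
import cv2,numpy as np
print(manip.observe()); print(manip.hold_point_z)
for n in("top","side"):
    c=manip.get_calibration(n); print(n,c)
    cv2.imwrite(f"pics/{n}0.png",cv2.cvtColor(manip.grab_frame(n),cv2.COLOR_RGB2BGR))
E
```

```text
inch.py
pics
station.py
{'t': 0.0, 'joints': array([-1.24418586e+00,  2.17763276e-01,  1.61498350e+00,  7.48283225e-06,
        1.31130177e+00, -1.12183720e-01]), 'joint_velocities': array([-0.00250642, -0.00056787,  0.00099819,  0.00058896, -0.0015246 ,
        0.000496  ]), 'tau': array([ 9.25270092e-05, -3.96843660e+01, -3.03850365e+01, -1.23970203e-04,
        9.67489730e-03, -5.96144957e-06]), 'tool_pos': array([ 0.26528948, -0.5649729 ,  0.22993685]), 'eef_rot': array([ 9.76028318e-01,  2.17640103e-01, -1.27805996e-04, -1.22128262e-03]), 'wrist_force': array([0.52345349, 1.07650257, 0.45470524]), 'torque': array([-0.00475002, -0.02677066,  0.0122166 ]), 'grasp_force': 0.0, 'grip_width': 0.0854693229095986}
0.0187
top {'fx': 567.67177111511, 'fy': 567.67177111511, 'cx': 323.4970461372922, 'cy': 250.7847572666784, 'dist': array([0.01763353, 0.        , 0.        , 0.        , 0.        ]), 'R': array([[-0.00339324, -0.99998611,  0.0040331 ],
       [-0.97337886,  0.00237859, -0.22918976],
       [ 0.22917698, -0.00470343, -0.97337341]]), 't': array([-0.04659965,  0.61363516,  1.04950919])}
side {'fx': 524.3904328728265, 'fy': 524.3904328728265, 'cx': 331.3935940953775, 'cy': 230.8554039477932, 'dist': array([-0.0083826,  0.       ,  0.       ,  0.       ,  0.       ]), 'R': array([[-0.94786915, -0.31831193,  0.0148858 ],
       [-0.13213302,  0.35009846, -0.92734672],
       [ 0.28997403, -0.88097025, -0.37390705]]), 't': array([0.55016147, 0.13678994, 1.05759081])}
```

View pics/top0.png

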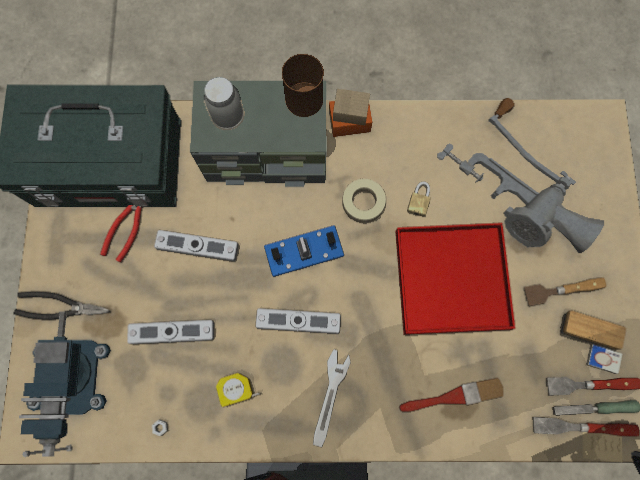

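View pics/side0.png

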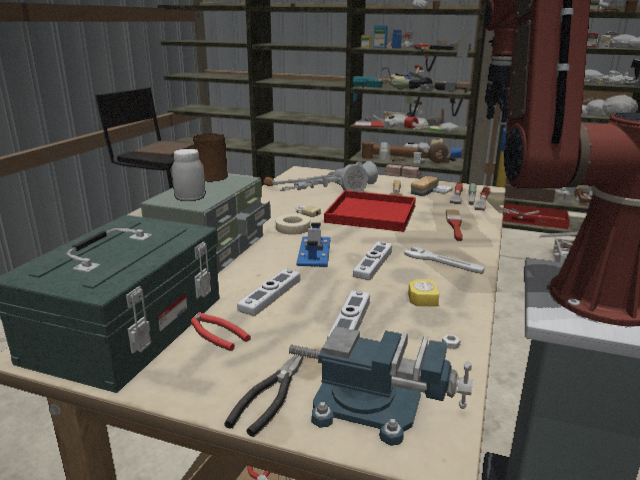

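Top view: bars at about (196,245), (171,331) and (298,320). The stand is at (304,250), the tray at (455,278), the tape at (364,200) and the padlock at (420,200).

```bash
cat > h.py <<'E'
import cv2,numpy as np
from station import manip
def grab(n):
    c=manip.get_calibration(n); return cv2.cvtColor(manip.grab_frame(n),cv2.COLOR_RGB2BGR),c
def ray(c,px):
    K=np.array([[c['fx'],0,c['cx']],[0,c['fy'],c['cy']],[0,0,1]])
    p=cv2.undistortPoints(np.array(px,float).reshape(-1,1,2),K,np.array(c['dist'])).reshape(-1,2)
    R=np.array(c['R']);d=np.c_[p,np.ones(len(p))]@R
    return -R.T@np.array(c['t']),d
def plane(c,px,z):
    o,d=ray(c,px); return o+d*((z-o[2])/d[:,2])[:,None]
def rect(P):
    r=cv2.minAreaRect((P[:,:2]*1000).astype(np.float32)); b=cv2.boxPoints(r)/1000
    e=[b[1]-b[0],b[2]-b[1]]; e.sort(key=np.linalg.norm)
    return np.array(r[0])/1000,[np.linalg.norm(v) for v in e],np.arctan2(e[1][1],e[1][0])
E
python3 - <<'E'
from h import *
im=cv2.imread("pics/top0.png"); c=manip.get_calibration("top")
hsv=cv2.cvtColor(im,cv2.COLOR_BGR2HSV)
def blobs(m,roi):
    x0,y0,x1,y1=roi;k=np.zeros_like(m);k[y0:y1,x0:x1]=m[y0:y1,x0:x1]
    cs,_=cv2.findContours(k,0,cv2.CHAIN_APPROX_NONE); return np.vstack(cs and [q for q in cs if cv2.contourArea(q)>30]).reshape(-1,2)
grey=((hsv[...,1]<40)&(hsv[...,2]>120)).astype(np.uint8)
for n,r in dict(P=(145,222,245,268),Q=(120,312,222,350),R=(250,302,348,340)).items():
    b=blobs(grey,r); 
    for z in(.02,): print(n,rect(plane(c,b,z)))
blue=((abs(hsv[...,0].astype(int)-108)<12)&(hsv[...,1]>120)&(hsv[...,2]>60)).astype(np.uint8)
b=blobs(blue,(255,215,355,285))
for z in(.0,.008,.012): print("stand",z,rect(plane(c,b,z)))
red=(((hsv[...,0]<6)|(hsv[...,0]>174))&(hsv[...,1]>150)&(hsv[...,2]>60)).astype(np.uint8)
b=blobs(red,(390,210,525,345)); print("tray",rect(plane(c,b,.028)))
cr=np.vstack([np.hstack([cv2.resize(im[215:290,255:355],(400,300),interpolation=2),cv2.resize(im[222:272,145:245],(400,300),interpolation=2)])])
s=cv2.imread("pics/side0.png")
cr=np.vstack([cr,np.hstack([cv2.resize(s[210:285,270:370],(400,300),interpolation=2),cv2.resize(im[300:345,250:350],(400,300),interpolation=2)])])
cv2.imwrite("pics/crop1.png",cr)
E
```

```text
P (array([0.64065668, 0.21704539]), [np.float32(0.038995534), np.float32(0.16862364)], np.float32(1.4138265))
Q (array([0.46193851, 0.25999121]), [np.float32(0.03982922), np.float32(0.1666604)], np.float32(-1.5257987))
R (array([0.48272549, 0.003979  ]), [np.float32(0.03966809), np.float32(0.16829032)], np.float32(1.5031837))
stand 0.0 (array([ 0.63127496, -0.00687182]), [np.float32(0.069438554), np.float32(0.15553685)], np.float32(-1.2828887))
stand 0.008 (array([ 0.6293847 , -0.00712131]), [np.float32(0.06896076), np.float32(0.15446639)], np.float32(-1.2828888))
stand 0.012 (array([ 0.62843958, -0.00724607]), [np.float32(0.06872176), np.float32(0.15393117)], np.float32(-1.2828885))
tray (array([ 0.56837817, -0.3129903 ]), [np.float32(0.21982126), np.float32(0.2218664)], np.float32(-1.5283828))
```
View pics/crop1.png

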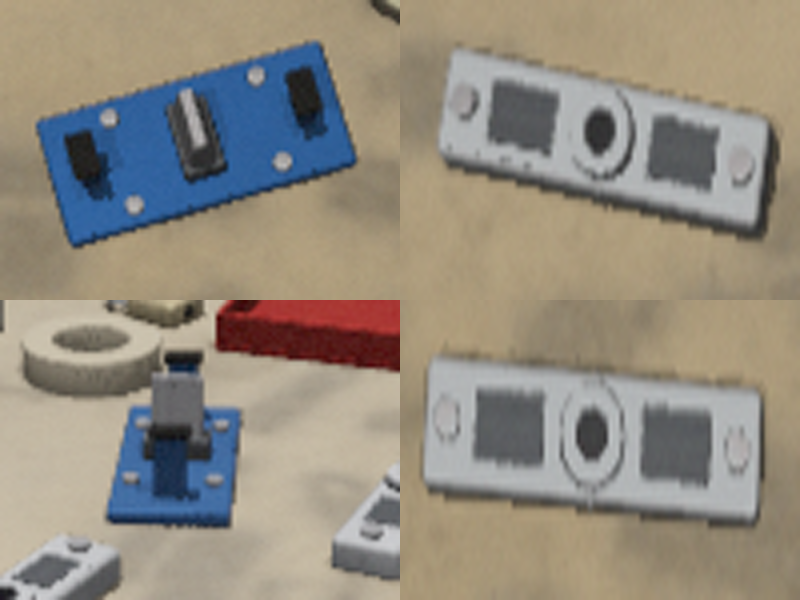

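Add to h.py:
```python
from scipy.spatial.transform import Rotation as Ro
def go(x,y,z,th,tilt=None):
    """n equal rows to bring TCP to x,y,z, tool x at yaw th, pointing down: prints n, d, rotvec"""
    s=manip.observe(); R=Ro.from_quat(s['eef_rot']); p=np.array(s['tool_pos'])
    T=Ro.from_matrix(np.array([[np.cos(th),np.sin(th),0],[np.sin(th),-np.cos(th),0],[0,0,-1]]).astype(float))
    if tilt: T=T*Ro.from_rotvec([0,tilt,0])
    w=(R.inv()*T).as_rotvec(); D=np.array([x,y,z])-p
    n=int(max(1,np.ceil(np.linalg.norm(D)/.040),np.ceil(np.linalg.norm(w)/.12)))
    M=sum((R*Ro.from_rotvec(w/n*k)).as_matrix() for k in range(n))
    print('t %.2f'%s['t'],'n',n,'d',np.round(np.linalg.solve(M,D),4),'w',np.round(w/n,4))
```

Run:
```python
from h import *
im=cv2.imread("pics/top0.png"); c=manip.get_calibration("top")
hsv=cv2.cvtColor(im,cv2.COLOR_BGR2HSV)
def cen(m,r):
    x0,y0,x1,y1=r; m=m[y0:y1,x0:x1]; k,l,st,ce=cv2.connectedComponentsWithStats(m.astype(np.uint8))
    i=1+np.argmax(st[1:,4]); print(st[i]); ys,xs=np.where(l==i); return np.c_[xs+x0,ys+y0]
for n,r in dict(P=(188,236,204,253),Q=(163,323,180,340),R=(290,312,306,329)).items():
    q=cen(hsv[...,2]<95,r); print(n,q.mean(0),plane(c,[q.mean(0)],.026))
q=cen((hsv[...,1]<50)&(hsv[...,2]>150),(297,232,312,258)); print("edge",rect(plane(c,q,.06)),q.mean(0),plane(c,[q.mean(0)],.06))
for r in ((268,240,284,262),(324,228,340,248)):
    q=cen(hsv[...,2]<60,r); print(plane(c,[q.mean(0)],.052))
go(.483,.004,.15,1.503)
```

```text
[ 3  4  8  8 41]
P [194.48780488 243.46341463] [[0.64031313 0.21697093 0.026     ]]
[ 2  5  8  7 42]
Q [168.52380952 330.85714286] [[0.46162827 0.25958517 0.026     ]]
[ 4  5  8  7 45]
R [297.44444444 319.93333333] [[0.48234556 0.00392984 0.026     ]]
[ 3  5  6 14 34]
edge (array([ 0.63083124, -0.00689114]), [np.float32(0.004676036), np.float32(0.027473655)], np.float32(0.27444047)) [302.73529412 243.76470588] [[ 0.63070111 -0.0069631   0.06      ]]
[ 3  8 10 14 86]
[[0.61092214 0.04747528 0.052     ]]
[ 3  4  8 15 83]
[[ 0.6435007  -0.06280495  0.052     ]]
t 0.10 n 16 d [ 0.0385 -0.0106  0.005 ] w [-0.0001 -0.0001 -0.0665]
```

The rows are not in the units I measure in: shifts go in units of 50 mm and turns go in units of 0.2 rad. I convert before sending: 0.0385 m is 0.77, -0.0106 m is -0.212, -0.0665 rad is -0.3325.

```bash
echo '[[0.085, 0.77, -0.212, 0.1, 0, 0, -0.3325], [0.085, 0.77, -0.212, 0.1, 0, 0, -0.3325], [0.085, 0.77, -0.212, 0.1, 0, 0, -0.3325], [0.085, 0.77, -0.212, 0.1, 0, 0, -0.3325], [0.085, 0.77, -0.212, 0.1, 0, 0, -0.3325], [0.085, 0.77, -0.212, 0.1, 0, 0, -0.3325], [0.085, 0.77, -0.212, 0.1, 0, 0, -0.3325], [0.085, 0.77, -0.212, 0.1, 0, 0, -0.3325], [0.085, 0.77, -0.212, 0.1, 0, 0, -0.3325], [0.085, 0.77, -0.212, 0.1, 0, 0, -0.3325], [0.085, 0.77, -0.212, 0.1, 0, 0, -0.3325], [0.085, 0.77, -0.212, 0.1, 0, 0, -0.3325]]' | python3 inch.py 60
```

```text
refused: ROWS must be rows parted by a bar, with the numbers parted by spaces. Nothing was moved.
```

The call was refused and nothing moved: it wants rows parted by a bar, with the numbers parted by spaces. Same move again in that form.

```bash
echo '0.085 0.77 -0.212 0.1 0 0 -0.3325 | 0.085 0.77 -0.212 0.1 0 0 -0.3325 | 0.085 0.77 -0.212 0.1 0 0 -0.3325 | 0.085 0.77 -0.212 0.1 0 0 -0.3325 | 0.085 0.77 -0.212 0.1 0 0 -0.3325 | 0.085 0.77 -0.212 0.1 0 0 -0.3325 | 0.085 0.77 -0.212 0.1 0 0 -0.3325 | 0.085 0.77 -0.212 0.1 0 0 -0.3325 | 0.085 0.77 -0.212 0.1 0 0 -0.3325 | 0.085 0.77 -0.212 0.1 0 0 -0.3325 | 0.085 0.77 -0.212 0.1 0 0 -0.3325 | 0.085 0.77 -0.212 0.1 0 0 -0.3325' | python3 inch.py 60 && echo '0.085 0.77 -0.212 0.1 0 0 -0.3325 | 0.085 0.77 -0.212 0.1 0 0 -0.3325 | 0.085 0.77 -0.212 0.1 0 0 -0.3325 | 0.085 0.77 -0.212 0.1 0 0 -0.3325 | 0.085 0 0 0 0 0 0 | 0.085 0 0 0 0 0 0' | python3 inch.py
python3 - <<'E'
from h import *
go(.4825,.004,.05,1.503); go(.4825,.004,.002,1.503)
im,c=grab("wrist"); cv2.imwrite("pics/w1.png",im)
E
```

```text
t: 1.1
tool_pos: [0.4884, -0.1537, 0.1707]
eef_rot: [0.814, 0.581, 0.0, -0.0]
wrist_force: [0.2, 0.6, 0.7]
grip_width: 0.0852
grasp_force: 0.0
t: 1.6
tool_pos: [0.4816, 0.0055, 0.1503]
eef_rot: [0.729, 0.684, -0.001, -0.001]
wrist_force: [-0.1, -0.8, 0.1]
grip_width: 0.0851
grasp_force: 0.0
t 1.60 n 3 d [-0.0005  0.0004  0.0334] w [-0.0007  0.      0.0013]
t 1.60 n 4 d [-0.0004  0.0003  0.0371] w [-0.0005  0.      0.001 ]
```

View pics/w1.png

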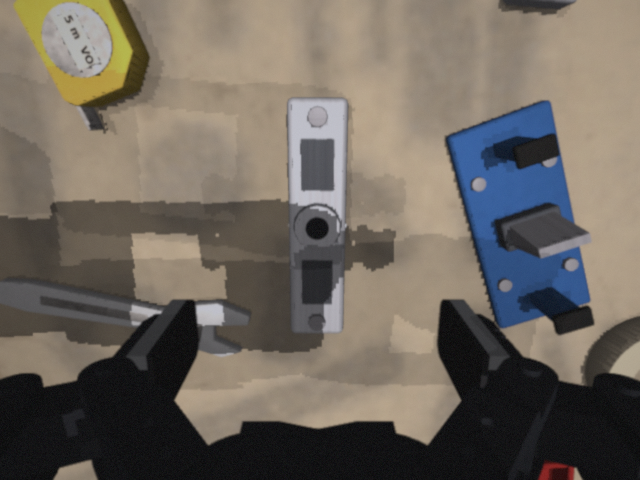

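The wrist view shows the bar upright between the fingers, boss at (317,228), with clear finger room on both sides. I'll check the position against the wrist calibration, then descend and grip.

```bash
python3 -c "
from h import *
c=manip.get_calibration('wrist'); print(plane(c,[(317,228)],.026))"
echo '0.085 0 0 0.74 0 0 0 | 0.085 0 0 0.74 0 0 0 | 0.085 0 0 0.74 0 0 0 | 0.07 -0.03 0.02 0.4 0 0 0 | 0.07 0 0 0.28 0 0 0 | 0.07 0 0 0.06 0 0 0 | 0.036 0 0 0 0 0 0 | 0.036 0 0 0 0 0 0 | 0.036 0 0 0 0 0 0 | 0.036 0 0 0 0 0 0 | 0.036 0 0 0 0 0 0' | python3 inch.py 70; python3 -c "
from h import *
go(.4825,.004,.002,1.503)"
```

```text
[[0.4810163  0.00212294 0.026     ]]
t: 2.57
tool_pos: [0.4853, 0.0012, 0.0049]
eef_rot: [0.731, 0.683, 0.001, 0.002]
wrist_force: [-1.4, -2.6, 3.8]
grip_width: 0.0382
grasp_force: 72.6
t 2.57 n 1 d [ 0.0026 -0.003   0.0029] w [ 0.0033  0.0009 -0.0003]
```

```bash
echo '0.036 0 0 -0.2 0 0 0 | 0.036 0 0 -0.6 0 0 0 | 0.036 0 0 -0.8 0 0 0 | 0.036 0 0 -0.8 0 0 0 | 0.036 0 0 0 0 0 0 | 0.036 0 0 0 0 0 0 | 0.036 0 0 0 0 0 0' | python3 inch.py
python3 - <<'E'
from h import *
im,c=grab("wrist"); cv2.imwrite("pics/w2.png",im)
s=manip.observe(); R=Ro.from_quat(s['eef_rot']).inv(); print(R.apply(s['wrist_force']),R.apply(s['torque']))
go(.6308,-.0069,.12,1.859)
E
```

```text
t: 3.15
tool_pos: [0.4826, 0.0022, 0.1228]
eef_rot: [0.731, 0.683, -0.0, -0.001]
wrist_force: [0.3, 1.2, -4.3]
grip_width: 0.038
grasp_force: 72.0
[ 0.63617923 -0.3081052   3.42511717] [ 0.0688355  -0.03805661  0.00211373]
t 3.20 n 4 d [-0.0048  0.0373  0.0003] w [-0.001  -0.0003 -0.089 ]
```

View pics/w2.png

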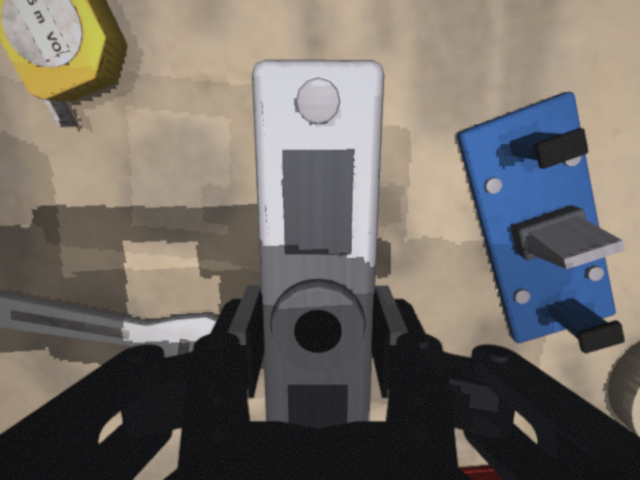

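The held bar has its hole at (318,331), level with the pads.

```bash
cat >> h.py <<'E'
def tool(c,px,zt):
    """wrist pixel -> tool coords on the plane tool z=zt"""
    s=manip.observe();R=Ro.from_quat(s['eef_rot']);o,d=ray(c,px)
    o=R.inv().apply(o-s['tool_pos']);d=R.inv().apply(d); return o+d*((zt-o[2])/d[:,2])[:,None]
E
python3 - <<'E'
from h import *
c=manip.get_calibration("wrist"); im=cv2.imread("pics/w2.png")
g=cv2.cvtColor(im,6)[300:365,285:350]<25
k,l,st,ce=cv2.connectedComponentsWithStats(g.astype(np.uint8));i=1+np.argmax(st[1:,4]);print(st[i],ce[i]+[285,300])
p=[ce[i]+[285,300],(318,61),(254,70),(383,70)]
print(tool(c,[p[0]],-.021),tool(c,p[1:],-.015))
E
echo '0.036 -0.096 0.746 0.006 0 0 -0.445 | 0.036 -0.096 0.746 0.006 0 0 -0.445 | 0.036 -0.096 0.746 0.006 0 0 -0.445 | 0.036 -0.096 0.746 0.006 0 0 -0.445 | 0.036 0 0 0 0 0 0 | 0.036 0 0 0 0 0 0 | 0.036 0 0 0 0 0 0' | python3 inch.py
python3 - <<'E'
from h import *
for k in range(4):
    s=manip.observe(); R=Ro.from_quat(s['eef_rot']).inv(); print(s['tool_pos'],R.apply(s['wrist_force']),R.apply(s['torque']))
    im,c=grab("wrist" if k else "side")
    cv2.imwrite("pics/%s3.png"%("w" if k else "s"),im)
go(.6308,-.0069,.07,1.859)
E
```

```text
[  10   11   46   41 1435] [317.39581882 330.72961672]
[[ 0.00219498 -0.00088764 -0.021     ]] [[ 0.08656306 -0.00069255 -0.015     ]
 [ 0.08411457 -0.01941418 -0.015     ]
 [ 0.08410774  0.01832398 -0.015     ]]
t: 3.78
tool_pos: [0.6302, -0.007, 0.1184]
eef_rot: [0.598, 0.801, -0.002, -0.003]
wrist_force: [-0.3, 0.2, -3.2]
grip_width: 0.038
grasp_force: 72.4
[ 0.63024644 -0.00700495  0.11837567] [ 0.25745148 -0.2238383   3.15440656] [0.02308801 0.04444023 0.01410379]
[ 0.63017034 -0.00705022  0.11915774] [-1.00656741 -0.61885787  3.07690028] [ 0.00470392 -0.01034178 -0.04623625]
[ 0.63047448 -0.0071305   0.12002727] [0.27502446 0.08318058 4.0644296 ] [ 0.00376558  0.00945876 -0.00418538]
[ 0.63093793 -0.00721513  0.12084545] [-1.00377863  0.87585742  2.85056866] [-0.00509111 -0.00038844  0.03093752]
t 3.98 n 2 d [ 0.0003 -0.0002  0.0257] w [-0.0008 -0.0004 -0.0002]
```

To row units: 0.004 m is 0.08, 0.025 m is 0.5.

```bash
echo '0.036 -0.02 0 0.5 0 0 0 | 0.036 -0.02 0 0.48 0 0 0 | 0.036 0 0 0.08 0 0 0 | 0.036 0 0 0 0 0 0 | 0.036 0 0 0 0 0 0 | 0.036 0 0 0 0 0 0' | python3 inch.py; python3 -c "
from h import *
go(.6314,-.0088,.063,1.859)"
```

```text
t: 4.48
tool_pos: [0.6349, -0.0095, 0.0711]
eef_rot: [0.598, 0.801, 0.001, 0.001]
wrist_force: [-0.2, 0.0, -3.3]
grip_width: 0.0384
grasp_force: 72.4
t 4.48 n 1 d [ 0.0017 -0.0032  0.0081] w [ 0.003   0.0013 -0.0003]
```

To row units: 0.003 m is 0.06.

```bash
echo '0.036 0 0 0.06 0 0 0 | 0.036 0 0 0 0 0 0 | 0.036 0 0 0 0 0 0 | 0.036 0 0 0 0 0 0' | python3 inch.py; python3 -c "
from h import *
go(.6314,-.0088,.063,1.859)"; echo '0.036 0 0 0.04 0 0 0 | 0.036 0 0 0 0 0 0 | 0.036 0 0 0 0 0 0' | python3 inch.py; python3 -c "
from h import *
go(.6314,-.0088,.063,1.859)"
```

```text
t: 4.82
tool_pos: [0.634, -0.0093, 0.0666]
eef_rot: [0.598, 0.801, 0.0, 0.0]
wrist_force: [-0.1, 0.6, -3.5]
grip_width: 0.0383
grasp_force: 72.4
t 4.82 n 1 d [ 0.0012 -0.0023  0.0036] w [ 0.0007  0.0003 -0.0002]
t: 5.07
tool_pos: [0.6343, -0.0094, 0.0648]
eef_rot: [0.598, 0.801, 0.0, 0.0]
wrist_force: [0.4, 1.0, 0.1]
grip_width: 0.0384
grasp_force: 72.9
t 5.07 n 1 d [ 0.0014 -0.0026  0.0018] w [ 0.001   0.0004 -0.0002]
```

To row units: -0.003 m is -0.06, 0.003 m is 0.06.

```bash
echo '0.036 0 0 -0.06 0 0 0 | 0.036 0.028 -0.052 0 0 0 0 | 0.036 0 0 0 0 0 0 | 0.036 0 0 0.06 0 0 0 | 0.036 0 0 0 0 0 0 | 0.036 0 0 0 0 0 0' | python3 inch.py; python3 -c "
from h import *
go(.6314,-.0088,.063,1.859)"; echo '0.039 0 0 0.01 0 0 0 | 0.041 0 0 0 0 0 0 | 0.043 0 0 0 0 0 0 | 0.045 0 0 0 0 0 0 | 0.045 0 0 0 0 0 0 | 0.05 0 0 0 0 0 0 | 0.055 0 0 0 0 0 0 | 0.055 0 0 0 0 0 0' | python3 inch.py
python3 - <<'E'
from h import *
a,c=grab("wrist");b,c=grab("side"); cv2.imwrite("pics/s4r.png",b);cv2.imwrite("pics/w4r.png",a)
cv2.imwrite("pics/c4.png",np.hstack([cv2.resize(b[180:300,240:400],(400,300),interpolation=2),cv2.resize(a,(400,300))]))
E
```

```text
t: 5.57
tool_pos: [0.6308, -0.0087, 0.0649]
eef_rot: [0.598, 0.801, -0.0, -0.0]
wrist_force: [-3.8, -0.0, 2.5]
grip_width: 0.0382
grasp_force: 73.2
t 5.57 n 1 d [-0.0003  0.0006  0.0019] w [-0.0003 -0.0001 -0.0002]
t: 6.23
tool_pos: [0.6308, -0.0087, 0.0635]
eef_rot: [0.598, 0.801, 0.0, -0.0]
wrist_force: [0.9, 0.6, -0.4]
grip_width: 0.0551
grasp_force: 0.0
```

View pics/c4.png

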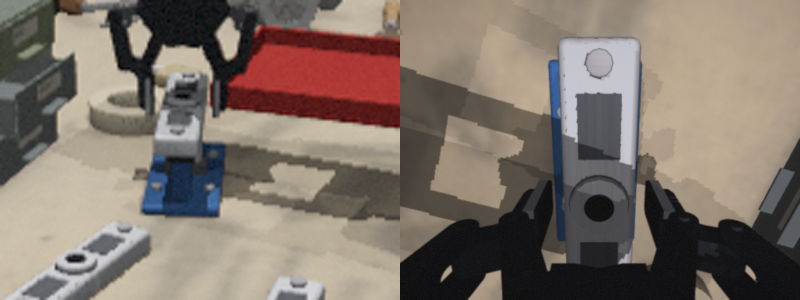

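Crop: the bar is on the edge with the fingers open on both sides. Wrist view has its far end at about (599,40) and the hole at (599,207). Now to measure the tilt numerically.

```bash
cat >> h.py <<'E'
def endm(im,lab):
    """wrist view of a bar under the gripper: end row, width and screw, in px"""
    hsv=cv2.cvtColor(im,cv2.COLOR_BGR2HSV); m=((hsv[...,1]<35)&(hsv[...,2]>125)).astype(np.uint8)
    m[:, :200]=0; m[:,440:]=0; m[300:]=0
    k,l,st,ce=cv2.connectedComponentsWithStats(m); i=1+np.argmax(st[1:,4]); b=l==i
    ws=[(np.where(b[r])[0][[0,-1]]) for r in range(100,180,5)]
    w=[x[1]-x[0]+1 for x in ws]
    g=cv2.cvtColor(im,6)[290:370,280:355]<25; k,l,s2,ce=cv2.connectedComponentsWithStats(g.astype(np.uint8));j=1+np.argmax(s2[1:,4])
    print(lab,'top row',st[i][1],'slope/w100',np.polyfit(range(0,80,5),w,1).round(3),'hole',(ce[j]+[280,290]).round(1),s2[j][2:])
E
python3 - <<'E'
from h import *
for f in("w2","w3","w4r"): endm(cv2.imread(f"pics/{f}.png"),f)
E
echo '0.055 0 0 0 0 0 0 | 0.055 0 0 0 0 0 0 | 0.055 0 0 0 0 0 0' | python3 inch.py
python3 - <<'E'
from h import *
im,c=grab("wrist"); cv2.imwrite("pics/w5.png",im); endm(im,"now")
E
```

```text
w2 top row 59 slope/w100 [-8.50000e-02  1.27824e+02] hole [317.4 330.7] [  46   41 1435]
w3 top row 60 slope/w100 [-8.70000e-02  1.26838e+02] hole [317.4 330.7] [  46   42 1463]
w4r top row 59 slope/w100 [-8.40000e-02  1.27831e+02] hole [318.2 332.9] [  46   41 1489]
t: 6.58
tool_pos: [0.6308, -0.0087, 0.0636]
eef_rot: [0.598, 0.801, 0.0, 0.0]
wrist_force: [-0.5, 0.5, 0.7]
grip_width: 0.0551
grasp_force: 0.0
now top row 60 slope/w100 [-8.60000e-02  1.28169e+02] hole [318.1 333. ] [  46   41 1475]
```

It stayed level (end width, end row and hole all match the held view), so this bar is true. Next: retreat straight up, check again, then go to the bar at (0.640, 0.217).

To row units: -0.04 m is -0.8, -0.02 m is -0.4.

```bash
echo '0.06 0 0 -0.2 0 0 0 | 0.06 0 0 -0.4 0 0 0 | 0.06 0 0 -0.8 0 0 0 | 0.085 0 0 -0.8 0 0 0 | 0.085 0 0 -0.4 0 0 0 | 0.085 0 0 0 0 0 0' | python3 inch.py; python3 -c "
from h import *
go(.6405,.217,.13,1.4138)"
```

```text
t: 7.13
tool_pos: [0.6356, -0.0093, 0.2027]
eef_rot: [0.598, 0.801, 0.004, 0.006]
wrist_force: [0.3, -0.9, 1.1]
grip_width: 0.0849
grasp_force: 0.0
t 7.13 n 6 d [0.0378 0.0046 0.012 ] w [0.0024 0.0005 0.0742]
```

To row units: 0.012 m is 0.24, 0.0378 m is 0.756, 0.074 rad is 0.37.

```bash
echo '0.085 0.756 0.092 0.24 0 0 0.37 | 0.085 0.756 0.092 0.24 0 0 0.37 | 0.085 0.756 0.092 0.24 0 0 0.37 | 0.085 0.756 0.092 0.24 0 0 0.37 | 0.085 0.756 0.092 0.24 0 0 0.37 | 0.085 0.756 0.092 0.24 0 0 0.37 | 0.085 0 0 0 0 0 0 | 0.085 0 0 0 0 0 0 | 0.085 0 0 0 0 0 0' | python3 inch.py
python3 - <<'E'
from h import *
go(.6405,.217,.003,1.4138)
im,c=grab("top"); cv2.imwrite("pics/t6.png",im)
im2,c=grab("side"); cv2.imwrite("pics/s6.png",im2)
cv2.imwrite("pics/c6.png",np.hstack([cv2.resize(im2[200:290,240:360],(400,300),interpolation=2),cv2.resize(im[205:295,244:364],(400,300),interpolation=2)]))
E
```

```text
t: 7.88
tool_pos: [0.6344, 0.2176, 0.1211]
eef_rot: [0.76, 0.65, -0.001, -0.0]
wrist_force: [-0.9, 1.1, -0.1]
grip_width: 0.0849
grasp_force: 0.0
t 7.88 n 3 d [0.0001 0.0021 0.0394] w [-0.0003  0.0004  0.0008]
```

View pics/c6.png

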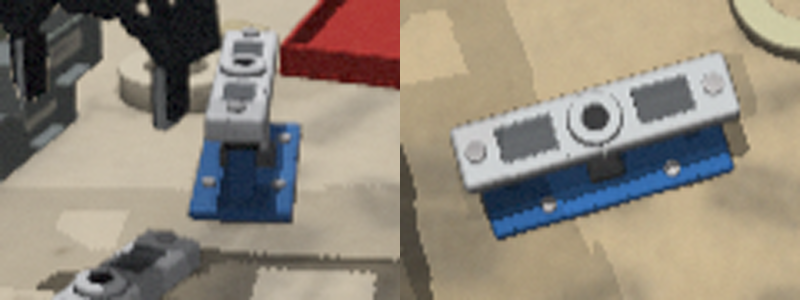

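Side and top crops show the bar across the stand, apparently level, with its hole at crop (596,118). I'll check its centring numerically and pick the next bar meanwhile.

```bash
cat >> h.py <<'E'
def bal(im):
    c=manip.get_calibration("top"); hsv=cv2.cvtColor(im,cv2.COLOR_BGR2HSV)
    m=np.zeros(im.shape[:2],np.uint8); m[205:295,250:350]=((hsv[...,1]<45)&(hsv[...,2]>110))[205:295,250:350]
    cs,_=cv2.findContours(m,0,1); q=max(cs,key=cv2.contourArea).reshape(-1,2); r=rect(plane(c,q,.08)); print("bal",r)
    g=(cv2.cvtColor(im,6)[232:248,294:311]<80).astype(np.uint8);k,l,st,ce=cv2.connectedComponentsWithStats(g);i=1+np.argmax(st[1:,4]);print(st[i],plane(c,[ce[i]+[294,232]],.086))
    P=plane(c,q,.08)[:,:2]-r[0]; a=r[2]; u=P@[np.cos(a),np.sin(a)]; v=P@[-np.sin(a),np.cos(a)]
    for lo,hi in((-.08,-.05),(.05,.08)): k=(u>lo)&(u<hi); print('width',v[k&(v>0)].mean()-v[k&(v<0)].mean())
E
python3 - <<'E'
from h import *
bal(cv2.imread("pics/t6.png"))
E
echo '0.085 0 0.042 0.78 0 0 0 | 0.085 0 0.042 0.78 0 0 0 | 0.075 0 0.042 0.5 0 0 0 | 0.07 0 0 0.24 0 0 0 | 0.07 0 0 0.06 0 0 0 | 0.036 0 0 0 0 0 0 | 0.036 0 0 0 0 0 0 | 0.036 0 0 0 0 0 0 | 0.036 0 0 0 0 0 0 | 0.036 0 0 0 0 0 0' | python3 inch.py 70; python3 -c "
from h import *
go(.6405,.217,.003,1.4138)"
```

```text
bal (array([ 0.63210608, -0.0060444 ]), [np.float32(0.03983867), np.float32(0.16899976)], np.float32(-1.2814403))
[ 5  5  7  7 41] [[ 0.63207477 -0.00657722  0.086     ]]
width 0.03672411361882205
width 0.03744916122080569
t: 8.82
tool_pos: [0.6435, 0.2173, 0.0069]
eef_rot: [0.76, 0.65, 0.002, 0.001]
wrist_force: [0.2, -1.8, 6.4]
grip_width: 0.0379
grasp_force: 72.9
t 8.82 n 1 d [-0.0008 -0.003   0.0039] w [ 0.0049 -0.0017  0.0011]
```

To row units: -0.04 m is -0.8, -0.03 m is -0.6.

```bash
echo '0.036 0 0 -0.2 0 0 0 | 0.036 0 0 -0.6 0 0 0 | 0.036 0 0 -0.8 0 0 0 | 0.036 0 0 -0.8 0 0 0 | 0.036 0 0 -0.8 0 0 0 | 0.036 0 0 -0.8 0 0 0 | 0.036 0 0 -0.4 0 0 0 | 0.036 0 0 0 0 0 0 | 0.036 0 0 0 0 0 0' | python3 inch.py; python3 -c "
from h import *
go(.6184,-.3109,.2,1.613)"
```

```text
t: 9.57
tool_pos: [0.6416, 0.2171, 0.2251]
eef_rot: [0.76, 0.65, 0.001, 0.001]
wrist_force: [-1.0, 0.2, -4.4]
grip_width: 0.038
grasp_force: 71.8
t 9.57 n 14 d [-0.0378  0.0008  0.0018] w [ 0.0002 -0.0001 -0.0141]
```

To row units: -0.0378 m is -0.756, 0.001 m is 0.02, -0.0141 rad is -0.0705.

```bash
echo '0.036 -0.756 0.016 0.02 0 0 -0.0705 | 0.036 -0.756 0.016 0.02 0 0 -0.0705 | 0.036 -0.756 0.016 0.02 0 0 -0.0705 | 0.036 -0.756 0.016 0.02 0 0 -0.0705 | 0.036 -0.756 0.016 0.02 0 0 -0.0705 | 0.036 -0.756 0.016 0.02 0 0 -0.0705 | 0.036 -0.756 0.016 0.02 0 0 -0.0705 | 0.036 -0.756 0.016 0.02 0 0 -0.0705 | 0.036 -0.756 0.016 0.02 0 0 -0.0705 | 0.036 -0.756 0.016 0.02 0 0 -0.0705 | 0.036 -0.756 0.016 0.02 0 0 -0.0705' | python3 inch.py && echo '0.036 -0.756 0.016 0.1 0 0 -0.0705 | 0.036 -0.756 0.016 0.1 0 0 -0.0705 | 0.036 -0.6 0.016 0.1 0 0 -0.0705 | 0.036 0 0 0 0 0 0 | 0.036 0 0 0 0 0 0 | 0.036 0 0 0 0 0 0' | python3 inch.py; python3 -c "
from h import *
go(.6184,-.3109,.04,1.613);go(.6184,-.3109,.01,1.613)"
```

```text
t: 10.48
tool_pos: [0.6113, -0.1983, 0.2074]
eef_rot: [0.707, 0.707, -0.001, -0.004]
wrist_force: [1.1, 0.2, -2.9]
grip_width: 0.0382
grasp_force: 71.8
t: 10.98
tool_pos: [0.6162, -0.3018, 0.1935]
eef_rot: [0.693, 0.721, -0.0, -0.004]
wrist_force: [1.3, 0.6, -3.5]
grip_width: 0.0381
grasp_force: 71.8
t 10.98 n 4 d [-0.0024  0.0006  0.0384] w [-0.0013 -0.0012 -0.0003]
t 10.98 n 5 d [-0.0019  0.0005  0.0367] w [-0.0011 -0.0009 -0.0003]
```

To row units: 0.039 m is 0.78, 0.036 m is 0.72.

```bash
echo '0.036 -0.048 0.012 0.78 0 0 0 | 0.036 -0.048 0.012 0.78 0 0 0 | 0.036 -0.048 0.012 0.78 0 0 0 | 0.036 -0.048 0.012 0.72 0 0 0 | 0.036 0 0 0.3 0 0 0 | 0.036 0 0 0 0 0 0 | 0.036 0 0 0 0 0 0 | 0.036 0 0 0 0 0 0' | python3 inch.py; python3 -c "
from h import *
go(.6184,-.3109,.01,1.613)"
```

```text
t: 11.65
tool_pos: [0.6232, -0.3132, 0.0326]
eef_rot: [0.692, 0.722, 0.001, 0.002]
wrist_force: [0.4, -0.9, -2.5]
grip_width: 0.0383
grasp_force: 71.8
t 11.65 n 1 d [ 0.0026 -0.0047  0.0226] w [0.0041 0.0027 0.0002]
```

```bash
echo '0.036 0 -0.06 0.24 0 0 0 | 0.036 0 0 0.12 0 0 0 | 0.036 0 0 0.04 0 0 0 | 0.036 0 0 0 0 0 0 | 0.036 0 0 0 0 0 0 | 0.036 0 0 0 0 0 0' | python3 inch.py; python3 -c "
from h import *
go(.6184,-.3109,.01,1.613)"
```

```text
t: 12.15
tool_pos: [0.6188, -0.3136, 0.0119]
eef_rot: [0.692, 0.722, 0.0, 0.001]
wrist_force: [-2.5, 1.5, 6.4]
grip_width: 0.0384
grasp_force: 72.8
t 12.15 n 1 d [ 0.0027 -0.0002  0.0019] w [ 0.0017  0.0011 -0.001 ]
```

Contact with the tray floor. Release slowly and rise.

To row units: -0.04 m is -0.8, -0.02 m is -0.4.

```bash
echo '0.041 0 0 0 0 0 0 | 0.046 0 0 0 0 0 0 | 0.052 0 0 0 0 0 0 | 0.056 0 0 0 0 0 0 | 0.056 0 0 0 0 0 0 | 0.056 0 0 -0.4 0 0 0 | 0.056 0 0 -0.8 0 0 0 | 0.056 0 0 -0.8 0 0 0 | 0.085 0 0 -0.8 0 0 0 | 0.085 0 0 -0.8 0 0 0 | 0.085 0 0 0 0 0 0' | python3 inch.py
python3 - <<'E'
from h import *
go(.4618,.2598,.2,1.616)
im,c=grab("top"); cv2.imwrite("pics/t7.png",im); bal(im)
E
```

```text
t: 13.07
tool_pos: [0.6234, -0.3163, 0.2019]
eef_rot: [0.692, 0.722, 0.002, 0.009]
wrist_force: [1.6, -1.4, 2.0]
grip_width: 0.0849
grasp_force: 0.0
t 13.07 n 15 d [ 0.0388 -0.0091 -0.0002] w [ 0.0011  0.0007 -0.0002]
bal (array([ 0.63214215, -0.00614612]), [np.float32(0.03984587), np.float32(0.16925181)], np.float32(-1.2870623))
[ 5  5  7  7 41] [[ 0.63207477 -0.00657722  0.086     ]]
width 0.037344556076467195
width 0.03739367487263644
```

```bash
echo '0.085 0.776 -0.182 0 0 0 0 | 0.085 0.776 -0.182 0 0 0 0 | 0.085 0.776 -0.182 0 0 0 0 | 0.085 0.776 -0.182 0 0 0 0 | 0.085 0.776 -0.182 0 0 0 0 | 0.085 0.776 -0.182 0 0 0 0 | 0.085 0.776 -0.182 0 0 0 0 | 0.085 0.776 -0.182 0 0 0 0 | 0.085 0.776 -0.182 0 0 0 0 | 0.085 0.776 -0.182 0 0 0 0 | 0.085 0.776 -0.182 0 0 0 0' | python3 inch.py && echo '0.085 0.776 -0.182 0.3 0 0 0 | 0.085 0.776 -0.182 0.3 0 0 0 | 0.085 0.776 -0.182 0.3 0 0 0 | 0.085 0.776 -0.182 0.3 0 0 0 | 0.085 0 0 0 0 0 0 | 0.085 0 0 0 0 0 0 | 0.085 0 0 0 0 0 0' | python3 inch.py; python3 -c "
from h import *
go(.4618,.2598,.1,1.616);go(.4618,.2598,.003,1.616)"
```

```text
t: 14.03
tool_pos: [0.4983, 0.111, 0.1881]
eef_rot: [0.692, 0.721, -0.001, -0.001]
wrist_force: [1.6, 0.3, -0.4]
grip_width: 0.0849
grasp_force: 0.0
t: 14.62
tool_pos: [0.4576, 0.2593, 0.1298]
eef_rot: [0.692, 0.722, -0.001, -0.0]
wrist_force: [0.2, 0.3, -0.5]
grip_width: 0.085
grasp_force: 0.0
t 14.62 n 1 d [0.0004 0.0042 0.0298] w [-0.0017  0.0012 -0.0027]
t 14.62 n 4 d [0.0001 0.0011 0.0317] w [-0.0004  0.0003 -0.0007]
```

To row units: 0.04 m is 0.8, 0.03 m is 0.6.

```bash
echo '0.085 0 0.04 0.8 0 0 0 | 0.085 0 0.04 0.8 0 0 0 | 0.075 0 0 0.6 0 0 0 | 0.07 0 0 0.26 0 0 0 | 0.07 0 0 0.06 0 0 0 | 0.036 0 0 0 0 0 0 | 0.036 0 0 0 0 0 0 | 0.036 0 0 0 0 0 0 | 0.036 0 0 0 0 0 0 | 0.036 0 0 0 0 0 0' | python3 inch.py 70; echo '0.036 0 0 -0.2 0 0 0 | 0.036 0 0 -0.6 0 0 0 | 0.036 0 0 -0.8 0 0 0 | 0.036 0 0 -0.8 0 0 0 | 0.036 0 0 -0.8 0 0 0 | 0.036 0 0 -0.8 0 0 0 | 0.036 0 0 0 0 0 0 | 0.036 0 0 0 0 0 0' | python3 inch.py; python3 -c "
from h import *
go(.5184,-.3151,.2,1.613)"
```

```text
t: 15.45
tool_pos: [0.464, 0.26, 0.007]
eef_rot: [0.692, 0.722, 0.001, 0.001]
wrist_force: [-1.0, -2.8, 5.2]
grip_width: 0.0381
grasp_force: 72.7
t: 16.12
tool_pos: [0.4643, 0.2609, 0.2086]
eef_rot: [0.692, 0.722, 0.004, 0.002]
wrist_force: [0.3, -0.6, -4.5]
grip_width: 0.0383
grasp_force: 72.1
t 16.12 n 15 d [-0.0385  0.002   0.0005] w [ 0.0005 -0.0002 -0.    ]
```

To row units: -0.0385 m is -0.77, 0.002 m is 0.04.

```bash
echo '0.036 -0.77 0.04 0.02 0 0 0 | 0.036 -0.77 0.04 0.02 0 0 0 | 0.036 -0.77 0.04 0.02 0 0 0 | 0.036 -0.77 0.04 0.02 0 0 0 | 0.036 -0.77 0.04 0.02 0 0 0 | 0.036 -0.77 0.04 0.02 0 0 0 | 0.036 -0.77 0.04 0.02 0 0 0 | 0.036 -0.77 0.04 0.02 0 0 0 | 0.036 -0.77 0.04 0.02 0 0 0 | 0.036 -0.77 0.04 0.02 0 0 0 | 0.036 -0.77 0.04 0.02 0 0 0' | python3 inch.py && echo '0.036 -0.77 0.04 0 0 0 0 | 0.036 -0.77 0.04 0 0 0 0 | 0.036 -0.77 0.04 0 0 0 0 | 0.036 -0.77 0.04 0 0 0 0 | 0.036 0 0 0 0 0 0 | 0.036 0 0 0.6 0 0 0 | 0.036 0 0 0.8 0 0 0 | 0.036 0 0 0.8 0 0 0 | 0.036 0 0 0.4 0 0 0 | 0.036 0 0 0 0 0 0 | 0.036 0 0 0 0 0 0 | 0.036 0 0 0 0 0 0' | python3 inch.py
python3 - <<'E'
from h import *
go(.5184,-.3151,.01,1.613)
im,c=grab("top"); cv2.imwrite("pics/t8.png",im)
cv2.imwrite("pics/c8.png",np.hstack([cv2.resize(im[210:350,380:540],(400,350)),cv2.resize(cv2.imread("pics/t7.png")[210:350,380:540],(400,350))]))
E
```

```text
t: 17.03
tool_pos: [0.4992, -0.1631, 0.1901]
eef_rot: [0.692, 0.722, -0.001, -0.003]
wrist_force: [1.4, 0.4, -3.8]
grip_width: 0.0384
grasp_force: 72.1
t: 18.03
tool_pos: [0.5166, -0.316, 0.0641]
eef_rot: [0.692, 0.722, 0.0, 0.0]
wrist_force: [1.0, 0.2, -3.2]
grip_width: 0.0382
grasp_force: 72.3
t 18.03 n 2 d [0.0004 0.0009 0.0271] w [ 0.0003  0.0002 -0.0003]
```

View pics/c8.png

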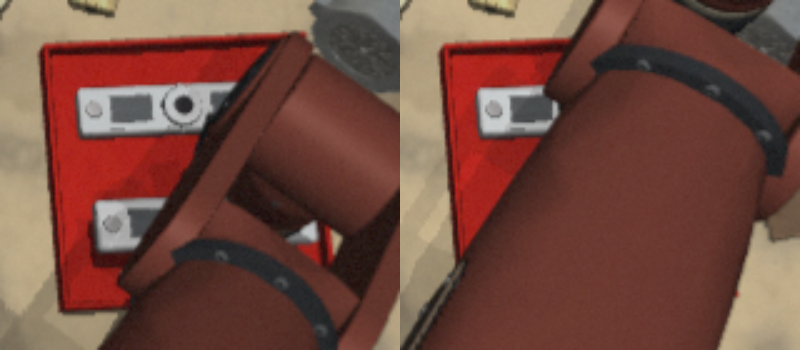

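The first reject lies flat in the upper half of the tray (crop hole (183,104)). The second is held over the lower half with room to spare, so I'll lower it.

```bash
echo '0.036 0 0.02 0.5 0 0 0 | 0.036 0 0.02 0.3 0 0 0 | 0.036 0 0 0.14 0 0 0 | 0.036 0 0 0.06 0 0 0 | 0.036 0 0 0 0 0 0 | 0.036 0 0 0 0 0 0 | 0.036 0 0 0 0 0 0' | python3 inch.py; python3 -c "
from h import *
go(.5184,-.3151,.01,1.613)"
```

```text
t: 18.67
tool_pos: [0.5195, -0.3168, 0.0157]
eef_rot: [0.692, 0.722, 0.0, 0.002]
wrist_force: [0.6, 0.0, -4.1]
grip_width: 0.0381
grasp_force: 72.2
t 18.67 n 1 d [ 0.0018 -0.001   0.0057] w [ 0.0025  0.0022 -0.0008]
```

To row units: 0.003 m is 0.06.

```bash
echo '0.036 0 0 0.06 0 0 0 | 0.036 0 0 0 0 0 0 | 0.036 0 0 0 0 0 0' | python3 inch.py; echo '0.036 0 0 0.03 0 0 0 | 0.036 0 0 0 0 0 0 | 0.036 0 0 0 0 0 0' | python3 inch.py
```

```text
t: 18.92
tool_pos: [0.5193, -0.3167, 0.0121]
eef_rot: [0.692, 0.722, 0.0, 0.001]
wrist_force: [0.2, -0.3, -1.6]
grip_width: 0.0381
grasp_force: 72.4
t: 19.17
tool_pos: [0.5193, -0.3168, 0.012]
eef_rot: [0.692, 0.722, 0.0, 0.001]
wrist_force: [-1.6, 0.8, 7.2]
grip_width: 0.038
grasp_force: 73.5
```

Contact. Release, rise and step aside so the top camera can see everything.

```bash
echo '0.041 0 0 0 0 0 0 | 0.046 0 0 0 0 0 0 | 0.052 0 0 0 0 0 0 | 0.056 0 0 0 0 0 0 | 0.056 0 0 0 0 0 0 | 0.056 0 0 -0.4 0 0 0 | 0.056 0 0 -0.8 0 0 0 | 0.056 0 0 -0.8 0 0 0 | 0.085 0 0 -0.8 0 0 0 | 0.085 0 0 -0.8 0 0 0 | 0.085 0 0 -0.4 0 0 0' | python3 inch.py && echo '0.085 -0.6 0.6 0 0 0 0 | 0.085 -0.6 0.6 0 0 0 0 | 0.085 -0.6 0.6 0 0 0 0 | 0.085 -0.6 0.6 0 0 0 0 | 0.085 -0.6 0.6 0 0 0 0 | 0.085 -0.6 0.6 0 0 0 0 | 0.085 0 0 0 0 0 0 | 0.085 0 0 0 0 0 0 | 0.085 0 0 0 0 0 0' | python3 inch.py
python3 - <<'E'
from h import *
im,c=grab("top"); s,_=grab("side"); bal(im)
cv2.imwrite("pics/f.png",np.vstack([cv2.resize(im[120:380,200:560],(720,520//1)[:2])[:420],np.hstack([cv2.resize(s[205:265,280:360],(240,180),interpolation=2),cv2.resize(s[180:240,310:420],(330,180)),np.zeros((180,150,3),np.uint8)])]))
a=cv2.imread("pics/top0.png")
d=cv2.absdiff(a,im).max(2)[175:222,340:435]; print("tape/lock diff px>40:",(d>40).sum())
E
```

```text
t: 20.08
tool_pos: [0.5204, -0.3175, 0.2159]
eef_rot: [0.692, 0.722, 0.0, 0.004]
wrist_force: [0.6, -1.3, -0.1]
grip_width: 0.0848
grasp_force: 0.0
t: 20.83
tool_pos: [0.7015, -0.4846, 0.2073]
eef_rot: [0.692, 0.722, -0.0, -0.002]
wrist_force: [0.5, 1.1, -0.7]
grip_width: 0.0848
grasp_force: 0.0
bal (array([ 0.63209967, -0.00603204]), [np.float32(0.039835274), np.float32(0.16896443)], np.float32(-1.279125))
[ 5  5  7  7 41] [[ 0.63207477 -0.00657722  0.086     ]]
width 0.03723916452345744
width 0.03738537574598264
tape/lock diff px>40: 0
```

View pics/f.png

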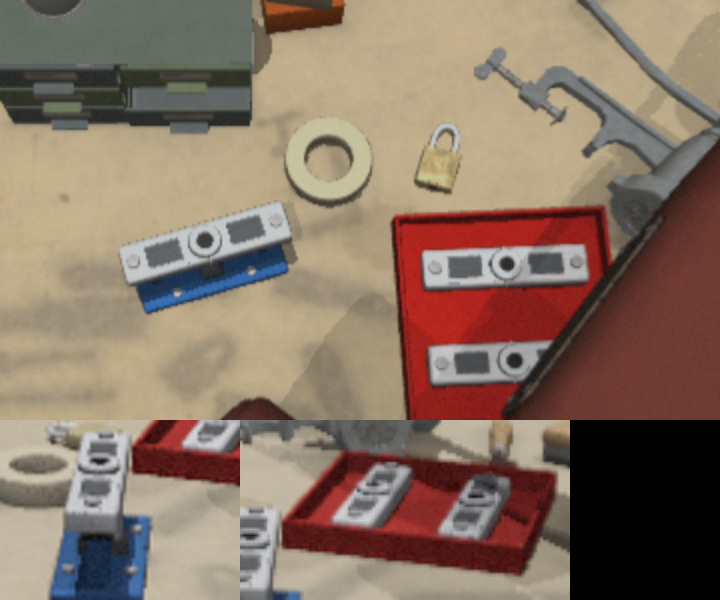

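The final picture shows the true bar level on the stand (hole at (205,241)). Both rejects lie flat in the tray, at (507,264) and (515,360). The tape and padlock have not moved.

```bash
python3 -c "
from station import manip
print(manip.finish_job())"
```

```text
the job is handed in; nothing more can be done
None
```

The job is handed in: the first bar I tried stayed level on the knife edge, so I left it there as the true one and laid the other two flat in the red tray without trying them; the tape and padlock did not move.

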